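# Sweep the loose nuts off the board into the drawer

## Task

Use the gripper's fingers like a small broom to sweep the three loose hex nuts along the board and off its edge so that all of them drop into the open clear plastic drawer that stands against it. The nuts are only to be pushed along, never lifted off the board. Leave the ratchet handle, the spark plug gapper, the horn housing and the mallet where they lie.

Things in the scene. Friction and masses are not known exactly. Their poses are not given: they have to be found in the camera images.
- board: Raised pale timber work board fixed on the bench: 280 (x) x 280 (y) x 45 mm thick, flat top without a rim, top face 45 mm above the bench. Origin: centre of its underside, at bench height; the drawer stands against either its +y edge or its -y edge.
- drawer: Open-topped clear plastic drawer with a white floor and a small blue pull on its -x side, fixed on the bench: 160 (x, along the board's edge) x 110 (y, away from the board) x 40 mm high, walls and floor 3 mm thick. Its long side touches the board's edge (gap 1 mm) and its rim is 5 mm lower than the board's top; its axes are parallel to the board's. It may be up to 30 mm off the middle of that edge. Origin: centre of its underside.
- nut_a: Steel hex nut lying flat on the board, 21.7 mm across flats, 25 mm across corners, 12 mm high, 25 g, slides easily. Origin: centre of its underside.
- nut_b: Steel hex nut lying flat on the board, 21.7 mm across flats, 25 mm across corners, 12 mm high, 25 g, slides easily. Origin: centre of its underside.
- nut_c: Steel hex nut lying flat on the board, 21.7 mm across flats, 25 mm across corners, 12 mm high, 25 g, slides easily. Origin: centre of its underside.
- ratchet: Loose steel ratchet handle with a black grip, 182 mm long along y (its grip end 90 mm to -y of its origin, its round head 34 mm wide and 75 mm to +y), 34 mm high at the square drive, 22 mm wide at the grip; lies along y near the board's +x edge. Origin: underside, about midway along. To be left alone.
- gapper: Loose coin-shaped steel spark plug gapper with a small wire loop, 36 mm diameter, 7 mm thick, lying flat near the board's -x edge. Origin: centre of its underside. To be left alone.
- horn: Loose chrome horn housing, 90 mm diameter, 48 mm high, a round dish with a stub on top, standing on the bench by the board's edge opposite the drawer, about 10 mm from the board. Origin: centre of its underside. To be left alone.
- mallet: Loose black silicone mallet with a wooden handle, lying on the bench to the left, away from the board; head 90 x 60 mm, 60 mm high and 100 mm to +x of its origin, handle to 142 mm on -x. Origin: underside. To be left alone.
There are look-alikes about, which are no part of the job. Leave any green or yellow look-alike of the nut_b alone.

How it is judged:
By the outcome, as a careful person would: the job done as asked, in the order asked, and still so for the second after the job is handed in, with the robot touching nothing.
It also fails if it takes over 51 s, if anything falls off the work surface, if the arm or the gripper's body presses on something with over 40 N, if the wrist force passes 120 N, or if a joint passes its speed limit or range.

## Robot

A 6-joint arm with a two-finger parallel gripper is mounted at the origin on the work surface. World frame = base frame: x ahead of the robot, y to its left, z up, the work surface at z = 0. Lengths are in m, angles in rad, forces in N, time in s.
With the tool pointing down it reaches from about 0.275 to 1 m from the base axis. Payload 8.4 kg.
Tool frame: the origin (TCP) lies midway between the tips of the shut fingers; the grasp point (between the pads) lies 19 mm behind it (pinch_z is the distance from the TCP to the grasp point, in m); z points along the fingers, y is the direction in which the jaws open and shut (so a half turn about z gives the same grasp; the last joint's range is limited). The gripper opens to 85 mm and grips with 20 to 120 N. Pads are 22 mm wide; open, the fingers measure 114 mm over their backs; the gripper's body (76 mm by 85 mm) begins 54 mm behind the grasp point. The pads swing forward as they close: fully open they stand 13 mm farther back than shut.
Start: joints at [1.283, 0.353, 1.633, -0, 1.155, -0.002], TCP at [0.176, 0.6, 0.231] pointing down, gripper open.
Joint ranges: [-2.63, 2.63], [-0.92, 2.1], [0.06, 2.66], [-1.3, 4.44], [0, 2.69], [-3.02, 3.02]. Speed limits (rad/s): [2.22, 2.22, 2.79, 3.14, 3.14, 3.14].

## Interface

Orientations are given as a unit quaternion [x, y, z, w].
In Python, from workcell import get_state, capture, close_job, pinch_z gives the robot as it stands.
- The arm moves only by the shell command python3 -m inch 'ROWS'. ROWS is JSON, a list of rows, each an object with "jaw": the finger opening in mm, from 0 to 85.4; "linear": the shift along the tool's x, y, z in mm, a list of three; "angular": the turn, a rotation vector about the tool's x, y, z in degrees, a list of three. A call has exactly 10 rows; each row is the pose to reach, as a shift and turn from the pose commanded when the call began, along the tool's axes at that moment; what a row does not reach only later rows make up. A row lasts 1/10 s, in which the tool goes at most 50 mm and 8.59 degrees, less where a joint would pass 70% of its speed; a pose out of reach is approached as far as the arm can. A call with a gripper value outside its range is refused whole. The fingers move at their own pace and stop on an object; the grip force is fixed at half the most. Time passes only in rows, so rows that repeat a pose let the fingers close, or fill a call up. It gives the time, the measured TCP pose, the force and the opening at its end, in the units of the state.
- get_state(): the state, without advancing time (a new reading comes with each control period).
- capture(name): name is "side" or "top"; returns a dict with "img" (480x640x3 uint8, red, green, blue), "fx", "fy", "cx", "cy" (pixels), "R" (3x3) and "t" (3): a world point X has camera coordinates R X + t. Camera axes: x right, y down, z forward; pixel columns grow to the right and rows downward; lengths in m; the calibration is good to about 2 mm. A picture is of the moment at which its call begins. There is no depth.
- close_job(): hands the job in, once; it reports no verdict.
The state is a dict: "clock": time; "joint_positions": joint angles; "dq": joint speeds; "tau": joint torques, N m; "tcp_pos": TCP position; "eef_rot": TCP orientation; "force": force on the tool from outside, world axes, zero at the start; "wrist_torque": the same for the moment, N m; "grip_width": finger opening in m.
Only numpy, scipy, OpenCV 4.12 (cv2) and the standard library are available. Lean on these libraries where they do the work, as an engineer would, in place of code of your own. Each camera call takes 0.05 s, during which the arm holds its last target. There are 200 camera calls.

## Working session

There is one attempt and no reset: what is moved stays moved. The work goes in short steps, Python scripts to look and compute and a shell command to move; the robot and the scene stay as the last step left them, time stands still between calls to the robot, and variables do not carry over. Pictures are saved under pics/ and viewed, about 8 in all and at most 12, crops included, and the job is handed in when it is done.

```bash
mkdir -p pics; python3 - <<'E'
from workcell import *
import cv2,pickle
s=get_state();print(s['clock'],s['tcp_pos'],s['eef_rot'],s['grip_width'],pinch_z)
for n in('top','side'):
    c=capture(n);pickle.dump(c,open(n+'.pkl','wb'));cv2.imwrite(f'pics/{n}0.png',c['img'][:,:,::-1])
    print(n,c['fx'],c['R'],c['t'])
E
```

```text
0.0 [0.17605167 0.5991732  0.23052983] [ 1.42416950e-01  9.89806488e-01 -7.18547672e-04 -1.07333672e-04] 0.08495828689584886 0.0187
top 451.17445555466804 [[-1.26070485e-02 -9.99920522e-01  1.07711393e-04]
 [-9.86480863e-01  1.24199986e-02 -1.63405171e-01]
 [ 1.63390847e-01 -2.16631215e-03 -9.86559039e-01]] [0.11547976 0.55888283 0.85617855]
side 495.71115584211304 [[ 0.74338625 -0.66848171 -0.02256294]
 [-0.35828526 -0.3694929  -0.85738362]
 [ 0.56480842  0.64545116 -0.51418308]] [-0.35611725  0.30701621  0.44559929]
```

View pics/top0.png

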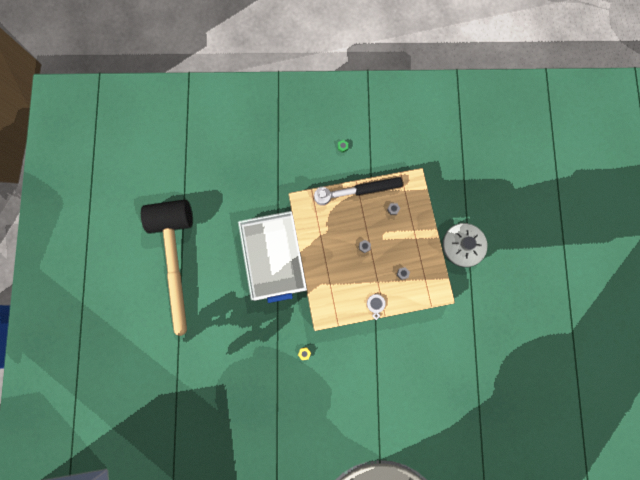

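View pics/side0.png

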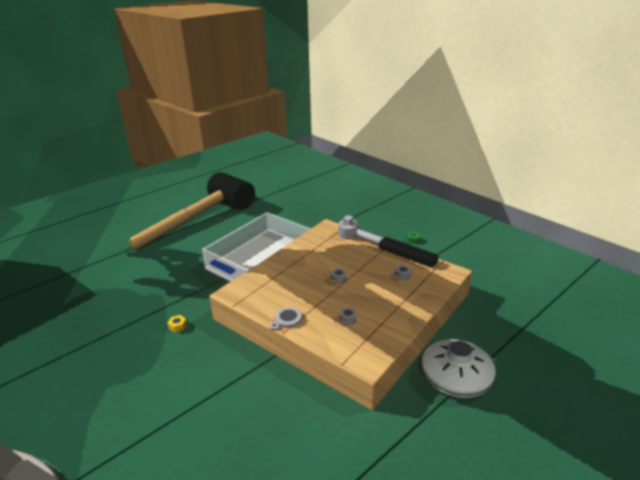

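The top view (image up = +x, left = +y) shows the drawer at the board's +y edge, around pixel (272,257).

Could be taken for the nuts:
- Steel nuts at (393,209), (364,246) and (403,273). I choose these.
- Green look-alike at (343,146) and yellow look-alike at (304,354), both on the bench. I leave these alone.
- Gapper ring at (376,304), not a nut.

Next I measure and take one close crop.

```bash
cat > h.py <<'E'
import numpy as np,cv2,pickle
def ray(c,uv,z):
    R=np.array(c['R']);t=np.array(c['t']);o=-R.T@t
    d=R.T@np.array([(uv[0]-c['cx'])/c['fx'],(uv[1]-c['cy'])/c['fy'],1]);return o+d*(z-o[2])/d[2]
def proj(c,X):
    p=np.array(c['R'])@X+np.array(c['t']);return p[0]/p[2]*c['fx']+c['cx'],p[1]/p[2]*c['fy']+c['cy']
E
python3 - <<'E'
from h import *
T=pickle.load(open('top.pkl','rb'));S=pickle.load(open('side.pkl','rb'))
img=np.ascontiguousarray(T['img'][:,:,::-1]);hsv=cv2.cvtColor(img,cv2.COLOR_BGR2HSV)
m=cv2.inRange(hsv,(5,60,40),(28,255,255));m[:,:285]=0
m[:160]=0;m[335:]=0;m=cv2.morphologyEx(m,cv2.MORPH_OPEN,np.ones((5,5)))
n,l,st,_=cv2.connectedComponentsWithStats(m);k=1+st[1:,4].argmax()
cs=cv2.findContours((l==k).astype(np.uint8),0,1)[0][0]
h=cv2.convexHull(cs);ap=cv2.approxPolyDP(h,8,True)[:,0];print(ap)
P=np.array([ray(T,p,.045) for p in ap]);print(P.round(4));print(np.linalg.norm(P-np.roll(P,-1,0),axis=1))
for nm,c,uvs in(('top',T,[(393,209),(364,246),(403,273),(376,304)]),('side',S,[(402,272),(339,276),(348,317),(289,317)])):
  im=np.ascontiguousarray(c['img'][:,:,::-1]);hs=cv2.cvtColor(im,cv2.COLOR_BGR2HSV)
  for u,v in uvs:
    r=14; sub=hs[v-r:v+r+1,u-r:u+r+1]; q=(sub[...,1]<70).astype(np.uint8)
    n,l,st,ce=cv2.connectedComponentsWithStats(q);k=1+st[1:,4].argmax()
    b=cv2.minAreaRect(np.argwhere(l==k)[:,::-1].astype(np.float32));uv=np.array(b[0])+(u-r,v-r)
    print(nm,uv.round(1),np.round(b[1],1),st[k,4],ray(c,uv,.054).round(4))
# drawer corners rim z .04 clicked
for uv in[(239,222),(291,212),(306,291),(252,300)]:print('dr',ray(T,uv,.04).round(3))
for uv in[(323,196),(402,182),(376,304)]:print('obj',ray(T,uv,.06).round(3))
print('horn',ray(T,(466,245),.045).round(3))
cv2.imwrite('pics/crop.png',cv2.resize(img[160:335,230:460],None,fx=3.4,fy=3.4,interpolation=cv2.INTER_CUBIC))
E
```

```text
[[422 169]
 [453 303]
 [314 329]
 [289 193]]
[[ 0.6998 -0.1001  0.045 ]
 [ 0.4269 -0.1473  0.045 ]
 [ 0.3805  0.1248  0.045 ]
 [ 0.6525  0.173   0.045 ]]
[0.27697025 0.27608716 0.2762087  0.27716783]
top [393.  208.5] [11. 12.] 121 [ 0.6154 -0.0359  0.054 ]
top [364.5 246. ] [12. 11.] 125 [0.5403 0.0233 0.054 ]
top [403. 273.] [12.7 11.3] 126 [ 0.486  -0.0504  0.054 ]
top [376. 306.] [24. 18.] 334 [0.4229 0.0044 0.054 ]
side [402.5 272. ] [14. 15.] 197 [ 0.6148 -0.0395  0.054 ]
side [338. 276.] [14. 14.] 188 [0.5383 0.0197 0.054 ]
side [347.5 315.5] [17. 15.] 246 [ 0.4853 -0.0535  0.054 ]
side [288.  317.5] [21. 26.] 467 [ 0.4253 -0.0022  0.054 ]
dr [0.595 0.275 0.04 ]
dr [0.614 0.169 0.04 ]
dr [0.454 0.14  0.04 ]
dr [0.438 0.246 0.04 ]
obj [0.641 0.104 0.06 ]
obj [ 0.668 -0.055  0.06 ]
obj [0.427 0.005 0.06 ]
horn [ 0.541 -0.18   0.045]
```

View pics/crop.png

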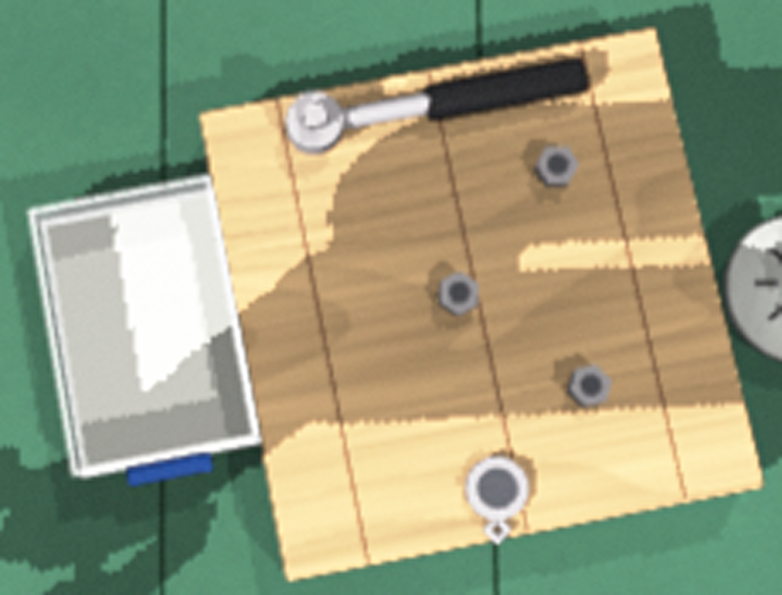

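The crop shows three grey hex nuts on the board, at crop pixels (555,165), (458,293) and (590,384). They are clear of the gapper (497,490) and the ratchet (435,100), so the choice holds. The board measures 277 mm (280 given) with a yaw of about 9.8°.

In board coordinates (mm):

| Thing | x | y |
|---|---|---|
| Nut A | 65 | -62 |
| Nut B | 1 | 9 |
| Nut C | -64 | -54 |
| Drawer centre | 18 | 195 |

The plan is a fork of two fingers with a 14 mm gap, so each nut nests in the notch. B goes first.

```bash
cat > go.py <<'E'
# usage: go.py bx by z turn_dir_deg : remaining shift in tool axes to a board-frame point(mm)
import sys,numpy as np
from workcell import get_state
from scipy.spatial.transform import Rotation as Ro
c=np.array([.5399,.0126]);a=np.radians(9.8);E=np.array([[np.cos(a),-np.sin(a)],[np.sin(a),np.cos(a)]])
s=get_state();R=Ro.from_quat(s['eef_rot']);p=np.array(s['tcp_pos'])
b=E.T@(p[:2]-c)*1000
print('t',s['clock'],'board',b.round(1),'z',p[2].round(4),'F',np.round(s['force'],1),'w',s['grip_width'])
bx,by,z,d=map(float,sys.argv[1:5]) # d: push direction, deg from board +y toward +x
g=np.r_[c+E@np.array([bx,by])/1000,z/1000]
ang=np.radians(99.8-d);X=[np.cos(ang),np.sin(ang),0];Z=[0,0,-1];Y=np.cross(Z,X)
G=Ro.from_matrix(np.array([X,Y,Z]).T)
print('lin',(R.inv().apply(g-p)*1000).round(1),'ang',np.degrees((R.inv()*G).as_rotvec()).round(1))
E
python3 go.py 1 -28 110 0
python3 -m inch '[{"jaw":14,"linear":[-35,-32,0],"angular":[0,0,6.4]},{"jaw":14,"linear":[-70,-64,0],"angular":[0,0,12.8]},{"jaw":14,"linear":[-105,-96,0],"angular":[0,0,19.2]},{"jaw":14,"linear":[-140,-128,0],"angular":[0,0,25.6]},{"jaw":14,"linear":[-175,-160,0],"angular":[0,0,32]},{"jaw":14,"linear":[-210,-192,0],"angular":[0,0,38.4]},{"jaw":14,"linear":[-245,-224,0],"angular":[0,0,44.8]},{"jaw":14,"linear":[-280,-256,0],"angular":[0,0,51.2]},{"jaw":14,"linear":[-315,-288,0],"angular":[0,0,57.6]},{"jaw":14,"linear":[-350,-320,0],"angular":[0,0,63.8]}]'
python3 go.py 1 -28 90 0
```

```text
t 0.1 board [-258.7  640. ] z 0.2306 F [ 0.  -0.5  0.5] w 0.084857271367342
lin [-527.7 -484.8  121.2] ang [-0.1  0.  63.8]
clock: 1.1
tcp_pos: [0.4223, 0.1921, 0.2313]
eef_rot: [0.646, 0.764, 0.0, -0.0]
force: [0.8, 0.4, -0.2]
grip_width: 0.0141
t 1.1 board [-85.3 196.9] z 0.2313 F [ 0.8  0.4 -0.2] w 0.0141150427971681
lin [-224.6   87.2  141.3] ang [ 0.  -0.  -0.2]
```

```bash
python3 -m inch '[{"jaw":14,"linear":[-40,15,0],"angular":[0,0,0]},{"jaw":14,"linear":[-80,30,0],"angular":[0,0,0]},{"jaw":14,"linear":[-120,47,25],"angular":[0,0,0]},{"jaw":14,"linear":[-160,63,50],"angular":[0,0,0]},{"jaw":14,"linear":[-195,77,80],"angular":[0,0,0]},{"jaw":14,"linear":[-218,85,110],"angular":[0,0,0]},{"jaw":14,"linear":[-225,87,141],"angular":[0,0,0]},{"jaw":14,"linear":[-225,87,141],"angular":[0,0,0]},{"jaw":14,"linear":[-225,87,141],"angular":[0,0,0]},{"jaw":14,"linear":[-225,87,141],"angular":[0,0,0]}]'
python3 go.py 1 -28 49 0
python3 - <<'E'
from workcell import capture
import cv2
c=capture('side');cv2.imwrite('pics/s1.png',cv2.resize(c['img'][180:420,190:510,::-1],None,fx=2.4,fy=2.4))
E
```

```text
clock: 2.1
tcp_pos: [0.5465, -0.0123, 0.0918]
eef_rot: [0.644, 0.765, 0.001, 0.001]
force: [0.5, 0.6, 0.2]
grip_width: 0.014
t 2.1 board [  2.3 -25.7] z 0.0918 F [0.5 0.6 0.2] w 0.013990018105412816
lin [-2.3 -1.4 42.8] ang [0.1 0.  0.1]
```

View pics/s1.png

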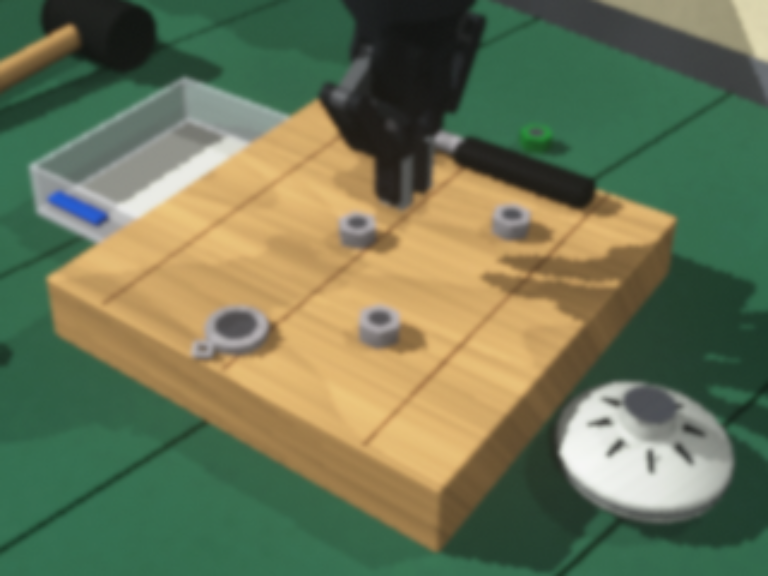

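The crop shows the fork (400,190) hovering behind nut B (357,228), with A (512,220) and C (380,325) clear of it. I go down and push.

```bash
python3 -m inch '[{"jaw":14,"linear":[-3,-1,15],"angular":[0,0,0]},{"jaw":14,"linear":[-3,-1,30],"angular":[0,0,0]},{"jaw":14,"linear":[-3,-1,42],"angular":[0,0,0]},{"jaw":14,"linear":[-3,-1,42],"angular":[0,0,0]},{"jaw":14,"linear":[2,-1,42],"angular":[0,0,0]},{"jaw":14,"linear":[7,-1,42],"angular":[0,0,0]},{"jaw":14,"linear":[12,-1,42],"angular":[0,0,0]},{"jaw":14,"linear":[17,-1,42],"angular":[0,0,0]},{"jaw":14,"linear":[25,-1,42],"angular":[0,0,0]},{"jaw":14,"linear":[35,-1,42],"angular":[0,0,0]}]'
python3 go.py 5 142 49 0
python3 - <<'E'
from workcell import capture
import cv2
c=capture('side');cv2.imwrite('pics/s2.png',cv2.resize(c['img'][180:420,190:510,::-1],None,fx=2.4,fy=2.4))
E
```

```text
clock: 3.15
tcp_pos: [0.5389, 0.022, 0.0484]
eef_rot: [0.644, 0.765, 0.0, 0.0]
force: [-0.7, -0.1, 0.7]
grip_width: 0.0138
t 3.15 board [0.6 9.5] z 0.0484 F [-0.7 -0.1  0.7] w 0.013818845026971699
lin [132.5   4.4  -0.6] ang [0. 0. 0.]
```

View pics/s2.png

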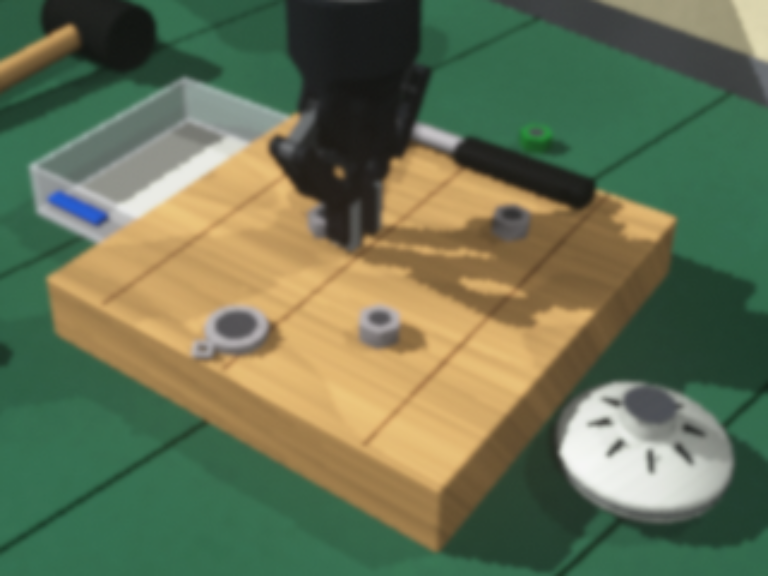

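Nut B (320,220) is held ahead of the fork. I push it over the edge.

```bash
python3 -m inch '[{"jaw":14,"linear":[12,0,0],"angular":[0,0,0]},{"jaw":14,"linear":[25,1,0],"angular":[0,0,0]},{"jaw":14,"linear":[39,2,0],"angular":[0,0,0]},{"jaw":14,"linear":[53,3,0],"angular":[0,0,0]},{"jaw":14,"linear":[67,4,0],"angular":[0,0,0]},{"jaw":14,"linear":[81,4,0],"angular":[0,0,0]},{"jaw":14,"linear":[95,4,0],"angular":[0,0,0]},{"jaw":14,"linear":[109,4,0],"angular":[0,0,0]},{"jaw":14,"linear":[122,4,0],"angular":[0,0,0]},{"jaw":14,"linear":[135,4,0],"angular":[0,0,0]}]'
python3 go.py 66 -98 100 -6
python3 - <<'E'
from workcell import capture
import cv2
c=capture('top');cv2.imwrite('pics/t2.png',cv2.resize(c['img'][160:335,230:460,::-1],None,fx=3.4,fy=3.4))
E
```

```text
clock: 4.2
tcp_pos: [0.5196, 0.1562, 0.0483]
eef_rot: [0.644, 0.765, -0.0, -0.0]
force: [-0.4, 0.8, -0.4]
grip_width: 0.0141
t 4.2 board [  4.5 145. ] z 0.0483 F [-0.4  0.8 -0.4] w 0.014115113041157177
lin [-243.    61.4  -51.7] ang [-0.  0. -6.]
```

View pics/t2.png

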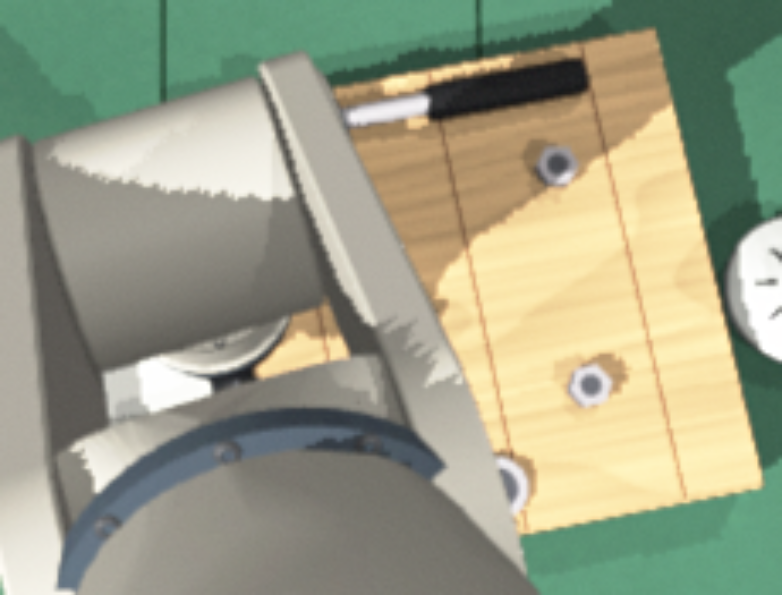

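The arm hides the drawer here, but nut B is off the board and A and C have not moved. On to A, pushing in a direction tilted 6° toward -x.

```bash
python3 -m inch '[{"jaw":14,"linear":[0,0,-25],"angular":[0,0,0]},{"jaw":14,"linear":[-25,6,-52],"angular":[0,0,-1]},{"jaw":14,"linear":[-65,16,-52],"angular":[0,0,-2]},{"jaw":14,"linear":[-110,28,-52],"angular":[0,0,-3]},{"jaw":14,"linear":[-155,40,-52],"angular":[0,0,-4]},{"jaw":14,"linear":[-200,53,-52],"angular":[0,0,-5]},{"jaw":14,"linear":[-232,61,-52],"angular":[0,0,-6]},{"jaw":14,"linear":[-243,64,-52],"angular":[0,0,-6]},{"jaw":14,"linear":[-243,64,-30],"angular":[0,0,-6]},{"jaw":14,"linear":[-243,64,-30],"angular":[0,0,-6]}]'
python3 go.py 69 -98 49 -6
python3 - <<'E'
from workcell import capture
import cv2
c=capture('side');cv2.imwrite('pics/s3.png',cv2.resize(c['img'][180:420,190:510,::-1],None,fx=2.4,fy=2.4))
E
```

```text
clock: 5.25
tcp_pos: [0.6223, -0.073, 0.0759]
eef_rot: [0.603, 0.797, -0.001, -0.002]
force: [-1.3, -0.5, -0.7]
grip_width: 0.0138
t 5.25 board [ 66.6 -98.4] z 0.0759 F [-1.3 -0.5 -0.7] w 0.013804959793524783
lin [ 0.1  2.6 26.9] ang [-0.2 -0.1 -0. ]
```

View pics/s3.png

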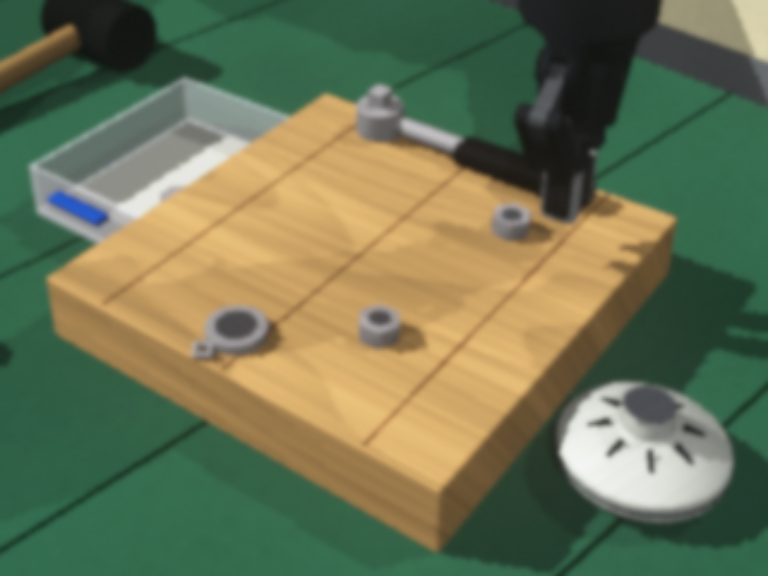

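Nut B lies in the drawer (175,193), and the fork is behind nut A, clear of the ratchet grip. I go down and push A.

```bash
python3 -m inch '[{"jaw":14,"linear":[0,1,14],"angular":[0,0,0]},{"jaw":14,"linear":[0,1,27],"angular":[0,0,0]},{"jaw":14,"linear":[4,1,27],"angular":[0,0,0]},{"jaw":14,"linear":[9,1,27],"angular":[0,0,0]},{"jaw":14,"linear":[14,1,27],"angular":[0,0,0]},{"jaw":14,"linear":[19,1,27],"angular":[0,0,0]},{"jaw":14,"linear":[25,1,27],"angular":[0,0,0]},{"jaw":14,"linear":[34,1,27],"angular":[0,0,0]},{"jaw":14,"linear":[46,1,27],"angular":[0,0,0]},{"jaw":14,"linear":[60,1,27],"angular":[0,0,0]}]'
python3 -m inch '[{"jaw":14,"linear":[14,0,0],"angular":[0,0,0]},{"jaw":14,"linear":[28,0,0],"angular":[0,0,0]},{"jaw":14,"linear":[42,0,0],"angular":[0,0,0]},{"jaw":14,"linear":[56,0,0],"angular":[0,0,0]},{"jaw":14,"linear":[70,0,0],"angular":[0,0,0]},{"jaw":14,"linear":[84,0,0],"angular":[0,0,0]},{"jaw":14,"linear":[98,0,0],"angular":[0,0,0]},{"jaw":14,"linear":[110,0,0],"angular":[0,0,0]},{"jaw":14,"linear":[120,0,0],"angular":[0,0,0]},{"jaw":14,"linear":[128,0,0],"angular":[0,0,0]}]'
python3 go.py 44 143 49 -6
python3 - <<'E'
from workcell import capture
import cv2
c=capture('side');cv2.imwrite('pics/s4.png',cv2.resize(c['img'][180:420,190:510,::-1],None,fx=2.4,fy=2.4))
E
```

```text
clock: 6.3
tcp_pos: [0.6087, -0.0145, 0.0514]
eef_rot: [0.603, 0.798, 0.0, 0.0]
force: [-0.3, -0.4, 0.3]
grip_width: 0.0141
clock: 7.3
tcp_pos: [0.5738, 0.1086, 0.0513]
eef_rot: [0.603, 0.798, -0.0, -0.0]
force: [-0.8, -0.7, 0.5]
grip_width: 0.0144
t 7.3 board [49.8 88.8] z 0.0513 F [-0.8 -0.7  0.5] w 0.01441180899842995
lin [54.5 -0.   2.3] ang [-0. -0.  0.]
```

View pics/s4.png

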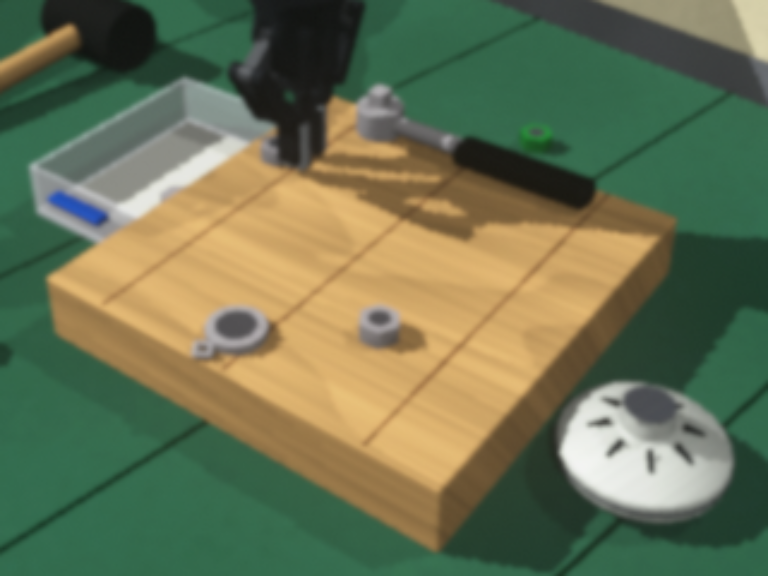

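Nut A is nested in front of the fork (270,150), and the ratchet is untouched. I finish the push and then lift.

```bash
python3 -m inch '[{"jaw":14,"linear":[10,0,0],"angular":[0,0,0]},{"jaw":14,"linear":[23,0,0],"angular":[0,0,0]},{"jaw":14,"linear":[36,0,0],"angular":[0,0,0]},{"jaw":14,"linear":[48,0,0],"angular":[0,0,0]},{"jaw":14,"linear":[58,0,0],"angular":[0,0,0]},{"jaw":14,"linear":[58,0,0],"angular":[0,0,0]},{"jaw":14,"linear":[58,0,-20],"angular":[0,0,0]},{"jaw":14,"linear":[58,0,-50],"angular":[0,0,0]},{"jaw":14,"linear":[30,-10,-50],"angular":[0,0,0]},{"jaw":14,"linear":[0,-20,-50],"angular":[0,0,0]}]'
python3 go.py -73 -91 75 13
```

```text
clock: 8.35
tcp_pos: [0.5556, 0.1022, 0.1024]
eef_rot: [0.602, 0.798, 0.001, 0.001]
force: [0.6, -1.2, -0.3]
grip_width: 0.0139
t 8.35 board [30.7 85.6] z 0.1024 F [ 0.6 -1.2 -0.3] w 0.01392188788088135
lin [-164.5 -122.1   27.2] ang [ 0.1 -0.  19.1]
```

```bash
python3 -m inch '[{"jaw":14,"linear":[-25,-18,0],"angular":[0,0,3]},{"jaw":14,"linear":[-58,-43,0],"angular":[0,0,7]},{"jaw":14,"linear":[-92,-68,0],"angular":[0,0,11]},{"jaw":14,"linear":[-125,-92,0],"angular":[0,0,15]},{"jaw":14,"linear":[-150,-111,0],"angular":[0,0,19]},{"jaw":14,"linear":[-164,-121,0],"angular":[0,0,19]},{"jaw":14,"linear":[-166,-122,0],"angular":[0,0,19]},{"jaw":14,"linear":[-166,-122,20],"angular":[0,0,19]},{"jaw":14,"linear":[-166,-122,27],"angular":[0,0,19]},{"jaw":14,"linear":[-166,-122,27],"angular":[0,0,19]}]'
python3 go.py -73 -91 49 13
python3 - <<'E'
from workcell import capture
import cv2
c=capture('side');cv2.imwrite('pics/s5.png',cv2.resize(c['img'][180:420,190:510,::-1],None,fx=2.4,fy=2.4))
E
```

```text
clock: 9.35
tcp_pos: [0.4821, -0.09, 0.0734]
eef_rot: [0.726, 0.687, -0.001, -0.001]
force: [-0.2, 0.0, -0.3]
grip_width: 0.0139
t 9.35 board [-74.4 -91.3] z 0.0734 F [-0.2  0.  -0.3] w 0.013912252361299383
lin [ 0.6  1.4 24.4] ang [-0.1 -0.   0.1]
```

View pics/s5.png

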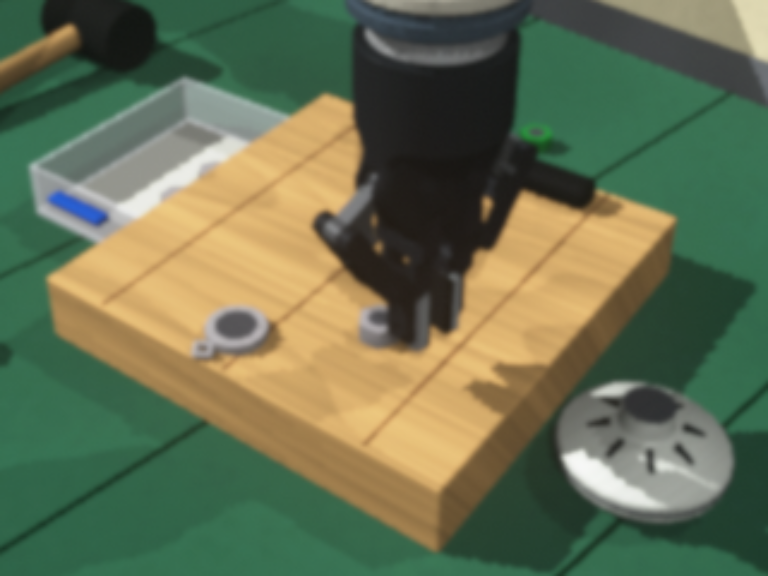

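Two nuts now lie in the drawer, at (175,193) and (210,170), and the fork is behind C (375,325). I push C.

```bash
python3 -m inch '[{"jaw":14,"linear":[0,1,12],"angular":[0,0,0]},{"jaw":14,"linear":[0,1,24],"angular":[0,0,0]},{"jaw":14,"linear":[4,1,24],"angular":[0,0,0]},{"jaw":14,"linear":[9,1,24],"angular":[0,0,0]},{"jaw":14,"linear":[14,1,24],"angular":[0,0,0]},{"jaw":14,"linear":[19,1,24],"angular":[0,0,0]},{"jaw":14,"linear":[25,1,24],"angular":[0,0,0]},{"jaw":14,"linear":[34,1,24],"angular":[0,0,0]},{"jaw":14,"linear":[46,1,24],"angular":[0,0,0]},{"jaw":14,"linear":[60,1,24],"angular":[0,0,0]}]'
python3 -m inch '[{"jaw":14,"linear":[14,0,0],"angular":[0,0,0]},{"jaw":14,"linear":[28,0,0],"angular":[0,0,0]},{"jaw":14,"linear":[42,0,0],"angular":[0,0,0]},{"jaw":14,"linear":[56,0,0],"angular":[0,0,0]},{"jaw":14,"linear":[70,0,0],"angular":[0,0,0]},{"jaw":14,"linear":[84,0,0],"angular":[0,0,0]},{"jaw":14,"linear":[98,0,0],"angular":[0,0,0]},{"jaw":14,"linear":[110,0,0],"angular":[0,0,0]},{"jaw":14,"linear":[120,0,0],"angular":[0,0,0]},{"jaw":14,"linear":[128,0,0],"angular":[0,0,0]}]'
python3 go.py -18 145 49 13
python3 - <<'E'
from workcell import capture
import cv2
c=capture('side');cv2.imwrite('pics/s6.png',cv2.resize(c['img'][180:420,190:510,::-1],None,fx=2.4,fy=2.4))
E
```

```text
clock: 10.4
tcp_pos: [0.4871, -0.0299, 0.0504]
eef_rot: [0.727, 0.687, 0.0, 0.0]
force: [0.7, -0.4, 1.0]
grip_width: 0.014
clock: 11.4
tcp_pos: [0.4942, 0.0978, 0.0503]
eef_rot: [0.726, 0.687, -0.0, 0.0]
force: [0.9, -0.3, 0.2]
grip_width: 0.0139
t 11.4 board [-30.5  91.8] z 0.0503 F [ 0.9 -0.3  0.2] w 0.013945647706177407
lin [54.7  0.3  1.3] ang [-0.  0.  0.]
```

View pics/s6.png

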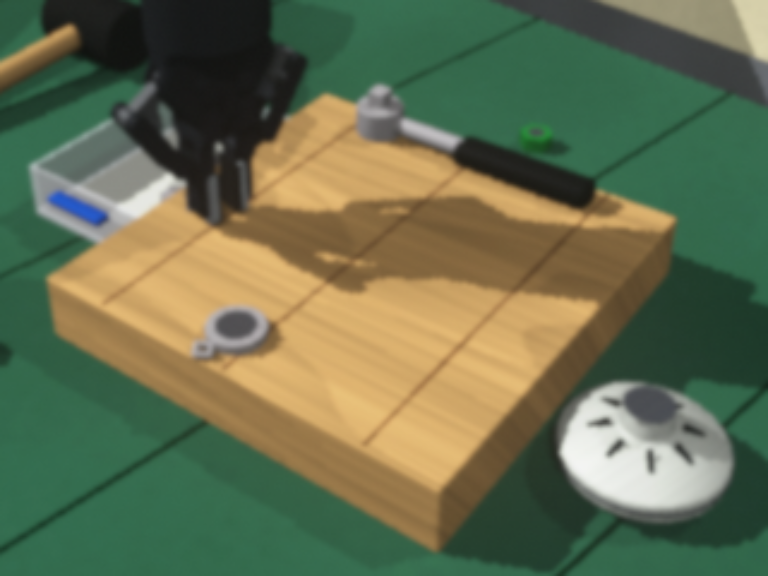

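Nut C is hidden ahead of the fork and nowhere else on the board. I finish the push, lift, and move aside to look.

```bash
python3 -m inch '[{"jaw":14,"linear":[10,0,0],"angular":[0,0,0]},{"jaw":14,"linear":[23,0,0],"angular":[0,0,0]},{"jaw":14,"linear":[36,0,0],"angular":[0,0,0]},{"jaw":14,"linear":[48,0,0],"angular":[0,0,0]},{"jaw":14,"linear":[58,0,0],"angular":[0,0,0]},{"jaw":14,"linear":[58,0,0],"angular":[0,0,0]},{"jaw":14,"linear":[58,0,-25],"angular":[0,0,0]},{"jaw":14,"linear":[58,0,-65],"angular":[0,0,0]},{"jaw":14,"linear":[30,0,-105],"angular":[0,0,0]},{"jaw":14,"linear":[-10,0,-140],"angular":[0,0,0]}]'
python3 -m inch '[{"jaw":14,"linear":[-40,0,0],"angular":[0,0,0]},{"jaw":14,"linear":[-80,0,0],"angular":[0,0,0]},{"jaw":14,"linear":[-120,0,0],"angular":[0,0,0]},{"jaw":14,"linear":[-160,0,0],"angular":[0,0,0]},{"jaw":14,"linear":[-200,0,0],"angular":[0,0,0]},{"jaw":14,"linear":[-240,0,0],"angular":[0,0,0]},{"jaw":14,"linear":[-280,0,0],"angular":[0,0,0]},{"jaw":14,"linear":[-310,0,0],"angular":[0,0,0]},{"jaw":14,"linear":[-320,0,0],"angular":[0,0,0]},{"jaw":14,"linear":[-320,0,0],"angular":[0,0,0]}]'
python3 - <<'E'
from workcell import capture
import cv2
c=capture('top');cv2.imwrite('pics/t7.png',cv2.resize(c['img'][160:335,230:460,::-1],None,fx=3.4,fy=3.4))
E
```

```text
clock: 12.45
tcp_pos: [0.4941, 0.0895, 0.1902]
eef_rot: [0.726, 0.688, 0.001, 0.0]
force: [0.9, -0.2, 0.1]
grip_width: 0.0141
clock: 13.45
tcp_pos: [0.4756, -0.2311, 0.188]
eef_rot: [0.727, 0.686, -0.0, -0.0]
force: [-0.4, 0.1, -0.4]
grip_width: 0.0137
```

View pics/t7.png

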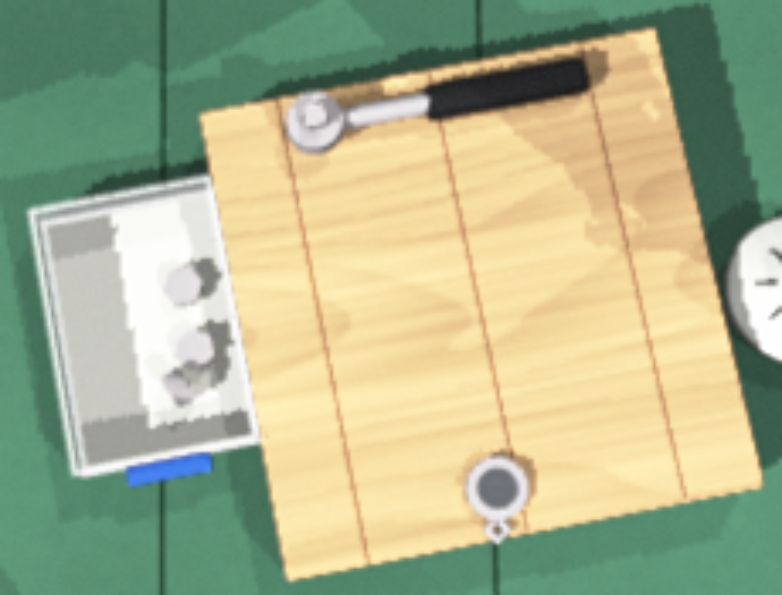

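All three nuts lie in the drawer, at (187,282), (195,345) and (182,383). The ratchet, gapper and horn sit at the same pixels as before, and the arm is clear.

```bash
python3 -c "from workcell import close_job;print(close_job())"
```

```text
the job is handed in; nothing more can be done
None
```

I swept all three steel nuts off the board's +y edge into the drawer, one at a time in the order B, A, C. Each was pushed along by the fingers set 14 mm apart; none was gripped or lifted. I handed the job in at about 13.5 s of the 51 s allowed.

- **Last picture (top view):** it shows three nuts inside the drawer and none left on the board. The ratchet, gapper and horn are at the same pixels as at the start, and the gripper is raised clear of everything.
- **Not checked at the end:** the mallet and the yellow nut lay outside the last crop. The green nut was outside it too, but looked unmoved in the picture before. The arm did not go near any of them at bench level.
- **Forces and speed:** the wrist force readings, taken at the end of each move, stayed under about 2 N. I did not check joint speeds myself.
- **Disagreements:** the two cameras differed by up to 4 mm on the nut positions, so I used the average. The board measured 277 mm against the 280 mm given. Neither caused trouble.

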